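Press a log pot home in the sprung drilling jig

ROBOT

A 6-joint arm with a two-finger parallel gripper is mounted at the origin on the work surface. World frame = base frame: x ahead of the robot, y to its left, z up, the work surface at z = 0. Lengths are in m, angles in degrees, forces in N, time in s.
With the tool pointing down it reaches from about 0.35 to 0.875 m from the base axis. Payload 4.2 kg.
Tool frame: the origin (TCP) lies midway between the tips of the shut fingers; the grasp point (between the pads) lies 19 mm behind it; z points along the fingers, y is the line along which they close (so a half turn about z gives the same grasp; the last joint's range is limited). The gripper opens to 87 mm and grips with 3 to 60 N. Pads are 19 mm wide; open, the fingers measure 117 mm over their backs; the gripper's body (75 mm by 190 mm) begins 51 mm behind the grasp point.
Start: joints at [85.692, 22.042, 0.453, 0, -68.411, -14.817], TCP at [0.205, 0.59, 0.223] pointing down, gripper open.
Joint ranges: [-179.83, 179.83], [-69.29, 118.12], [-61.27, 80.66], [-181.25, 117.63], [-171.15, -9.14], [-177.46, 177.46]. Speed limits (degrees/s): [159.86, 159.86, 180, 180, 180, 180].

INTERFACE

Orientations are given as a 3x3 rotation matrix whose columns are the frame's x, y, z axes.
In Python, from station import sense, capture, camera_params, finish_job gives the robot as it stands.
- The arm moves only by the tool drive_tool, never from a script. Its argument "rows" is a list of rows, each an object of numbers: "tx", "ty", "tz": the shift along the tool's x, y, z in cm; "ax", "ay", "az": the turn, a rotation vector about the tool's x, y, z in rad; "claw": the finger opening in cm, from 0 to 8.7. In form: [{"tx": .., "ty": .., "tz": .., "ax": .., "ay": .., "az": .., "claw": ..}, ...]. A call has 1 to 10 rows; each row shifts and turns the commanded pose from where the row before left it, along the tool's axes as they then stand; what a row does not reach is not made up. A row lasts 1/12 s, in which the tool goes at most 41.7 mm and 7.16 degrees, less where a joint would pass 70% of its speed; a pose out of reach is approached as far as the arm can. A call with a gripper value outside its range is refused whole. The fingers move at their own pace and stop on an object; the grip force is fixed at half the most. Time passes only in rows, so rows that do not move let the fingers close. It gives the time, the measured TCP pose, the force, the opening and the grip force at its end, in the units of the state.
- sense(): the state, without advancing time (a new reading comes with each control period).
- capture(name): name is "scene" or "top" or "wrist"; returns (picture, depth): 384x512x3 uint8, red, green, blue; 384x512 float32, m along the optical axis (not along the pixel's ray), 0 where there is no reading.
- camera_params(name): a dict with "intrinsics" (3x3 intrinsics, pixels), "R" (3x3) and "t" (3): a world point X has camera coordinates R X + t; the wrist camera has in their place "tool_from_camera" (4x4, takes a point from camera to tool coordinates, whose origin is the TCP and whose axes are the flange's). Camera axes: x right, y down, z forward; pixel columns grow to the right and rows downward; lengths in m; the calibration is good to about 2 mm. A picture is of the moment at which its call begins: read the wrist's pose just before it. camera_params takes no time and is no camera call.
- finish_job(): hands the job in; it is judged then, once.
The state is a dict: "time_s": time; "joints": joint angles; "joint_velocities": joint speeds; "effort": joint torques, N m; "tcp_pos": TCP position; "ee_rot": TCP orientation; "wrist_force": force on the tool from outside, world axes, zero at the start; "moment": the same for the moment, N m; "gripper_width": opening from 0.0 (shut) to 1.0 (fully open); "gripper_force": force on a finger pad.
Only numpy, scipy, OpenCV 4.12 (cv2) and the standard library are available. Lean on these libraries where they do the work, as an engineer would, in place of code of your own. Each camera call takes 0.05 s, during which the arm holds its last target. There are 200 camera calls.

TASK

Get the little log pot ready for drilling: lift off its loose lid (it has a black knob) and set it gently, knob up, in the round blue lid rest, and let go of it. Then stand the pot upright on the jig's wooden bed and push it squarely against the brass sprung plunger until it meets the aluminium stop, firmly but without excessive force, and finish still holding it pressed there, without letting go. Leave everything else on the bench where it is.

Things in the scene. Friction and masses are not known exactly. Their poses are not given: they have to be found in the camera images.
- pot_center (a point): Log pot: upright, round, dark bark below, pale wood band on top, 56 mm diameter, 80 mm high, about 0.2 kg, loose; this point is its centre, 40 mm above its underside; z up along its axis. Its mouth is a recess 46 mm wide and 9 mm deep that takes the lid's plug. It starts upright on the bench, lid on.
- lid_knob (a point): Pot's loose lid, 50 g: pale disc 54 mm diameter, 10 mm thick, black upright knob on top (18 mm diameter, 34 mm high), plug beneath (38 mm diameter, 10 mm high). This point is the knob's centre: 17 mm above the disc's top, 37 mm above the plug's underside. z up along the axis. The lid just lies on the pot and lifts straight off.
- rest_floor (a point): Lid rest: fixed round shallow blue dish, 80 mm outside, 72 mm inside, rim 16 mm above the bench, cork floor; this point is the centre of its inner floor, 4 mm above the bench. With the lid in it, the plug stands on the floor and the knob's centre is 37 mm above this point.
- jig_seat (a point): Fixed drilling jig, wooden bed 120 (x) x 200 (y) x 10 mm. This point, on top of the bed, is where the middle of the pot's underside stands when centred on the plunger and touching the stop. y: level, the push direction, towards the stop; x along the stop's face; z up. Stop face 28 mm from here in +y, resting plunger tip 13 mm in +y; bed reaches 122 mm in -y.
- stop: The jig's hard stop: fixed upright aluminium plate 90 mm wide (x), 68 mm high above the bed, 20 mm thick; its flat face looks to the jig's -y. Origin is the jig's: underside of the bed, middle; the face lies at y = +50 mm in this frame, same axes as jig_seat. Pressing the pot on it with more than 60 N spoils the pot.
- plunger_tip (a point): Rounded tip of the brass plunger, 14 mm thick, that sticks out 15 mm from the middle of the stop face, 50 mm above the bed.
- plunger (a joint): How far the plunger is pushed in, m: 0 at rest, 0.015 when the pot meets the stop. Its spring resists with 2 N at first and 9.5 N at the stop, and pushes the pot back out if it is released.
- bit_case: Bystander: yellow and clear drill bit case, 75 x 125 x 32 mm; origin under its centre.
- log: Bystander: short upright bark log, 90 mm diameter, 55 mm high; origin under its centre.
- slice: Bystander: log slice lying flat, 80 mm diameter, 18 mm high; origin under its centre.
- screw_box: Bystander: white and green screw carton, 55 x 85 x 65 mm; origin under its centre.
- glue: Bystander: white glue bottle, 54 mm diameter, 150 mm high; origin under its centre.
- mallet: Bystander: wooden mallet lying flat, handle along its x, blue-ended head 70 x 110 x 65 mm centred 120 mm from the origin in +x; handle end 155 mm in -x.
- tape: Bystander: yellow tape measure, 60 x 35 x 58 mm; origin under its centre.
Things that resemble listed ones, but are neither listed nor needed, are in the scene too. What is shaped like the part that bears lid_knob but pink, purple or turquoise is not meant.

How it is judged (in metres and radians):
On the way, in this order (a step that is already met when the one before it is completed fails the run):
1. the lid stands in its rest, knob up, and is let go (horizontal distance between lid_knob and rest_floor below 0.012 m and angle between lid_knob's own z axis and vertical below 0.1 rad and z of lid_knob in the frame of rest_floor below 0.041 m and contact force between the fingers and lid below 0.1 N), for 0.2 s.
2. the pot is pressed home on the stop (value of joint plunger above 0.0135 m and contact force between pot and stop above 1 N), for 0.2 s.
At the end, for the whole second after the job is handed in: Through the last second the lid stands knob up, untouched, within 12 mm of its rest's centre; the pot stands upright (0.1 rad) on the bed (to 6 mm), within 12 mm of the plunger's line, still, held by the fingers, plunger in by over 13.5 mm, pot on the stop with over 1 N (all of step 2 and horizontal distance between lid_knob and rest_floor below 0.012 m and angle between each of lid_knob, pot_center's own z axis and vertical below 0.1 rad and z of lid_knob in the frame of rest_floor below 0.041 m and contact force between the arm and lid below 0.1 N and contact force between the fingers and pot above 1 N and z of pot_center in the frame of jig_seat between 0.036 and 0.046 m and x of pot_center in the frame of jig_seat between -0.012 and 0.012 m and linear speed of pot below 0.02 m/s); the arm keeps its last pose, push and grip.
It fails at once if the pot is pressed on the stop with more than 60 N (contact force between pot and stop above 60 N).
It fails at once if the lid is dropped (linear speed of lid above 0.8 m/s and contact force between the fingers and lid below 0.05 N).
It fails at once if a bystander is moved by more than 25 mm (distance of any of bit_case, log, slice, screw_box, glue, mallet, tape from where it was at the start of the episode above 0.025 m).
It also fails if it takes over 64 s, if anything falls off the work surface, if the arm or the gripper's body presses on something with over 40 N, if the wrist force passes 120 N, or if a joint passes its speed limit or range.

## Working session

There is one attempt and no reset: what is moved stays moved. The work goes in short steps, Python scripts to look and compute and a tool call to move; the robot and the scene stay as the last step left them, time stands still between calls to the robot, and variables do not carry over. Pictures are saved under pics/ and viewed, at most 10 in all, crops included, and the job is handed in when it is done.

Besides the shell and the picture viewer there is one more tool, called after "Emit:" in YAML: its name, and indented under it one key for each argument. drive_tool: Moves the arm, as the interface text tells. Its arguments: {"type":"object","properties":{"rows":{"type":"array"}},"required":["rows"]}

```bash
ls; mkdir -p pics
cat > h.py <<'E'
import numpy as np, cv2
from station import sense, capture, camera_params, finish_job
def cloud(name, depth):
    p=camera_params(name); K=np.array(p["intrinsics"])
    v,u=np.mgrid[:384,:512]
    c=np.stack([(u-K[0,2])/K[0,0]*depth,(v-K[1,2])/K[1,1]*depth,depth],-1)
    if name=="wrist":
        s=sense(); T=np.array(p["tool_from_camera"]); R=np.array(s["ee_rot"])
        c=c@T[:3,:3].T+T[:3,3]
        return c@R.T+np.array(s["tcp_pos"])
    return (c-np.array(p["t"]))@np.array(p["R"])
def save(n,img): cv2.imwrite("pics/"+n,img[...,::-1])
E
python3 - <<'E'
from h import *
s=sense(); print(s)
for n in ("scene","top"):
    i,d=capture(n); np.savez(n+".npz",i=i,d=d)
    save(n+".png",i); p=camera_params(n); print(n,p)
E
```

```text
pics
{'time_s': 0.0, 'joints': array([ 8.56922467e+01,  2.20925474e+01,  3.78520486e-01, -3.06167733e-02,
       -6.84140503e+01, -1.48166624e+01]), 'joint_velocities': array([-0.01734302, -0.01096655, -0.04478631,  0.05407965,  0.0942828 ,
       -0.05996541]), 'effort': array([ 1.71713136e-04, -3.90667033e+01,  1.87407786e+01,  4.21971112e+00,
        1.09505426e-02, -2.02467354e-04]), 'tcp_pos': array([0.20453638, 0.58991735, 0.22142801]), 'ee_rot': array([[ 9.44744810e-01, -3.27806046e-01, -6.63386036e-04],
       [-3.27806704e-01, -9.44742272e-01, -2.19168023e-03],
       [ 9.17171979e-05,  2.28804091e-03, -9.99997378e-01]]), 'wrist_force': array([-0.36410931,  0.04067373,  0.13201972]), 'moment': array([-0.01122152, -0.00703407,  0.04305178]), 'gripper_force': 0.0, 'gripper_width': 1.0030107612585972}
scene {'intrinsics': array([[407.18931009,   0.        , 252.76497188],
       [  0.        , 407.18931009, 188.68565589],
       [  0.        ,   0.        ,   1.        ]]), 'R': array([[ 0.74692349,  0.66477866,  0.01321509],
       [ 0.46236767, -0.50501298, -0.72881961],
       [-0.47782993,  0.55048272, -0.68457821]]), 't': array([-0.42392795, -0.20516683,  1.50883476])}
top {'intrinsics': array([[355.34026475,   0.        , 258.67733436],
       [  0.        , 355.34026475, 186.32053359],
       [  0.        ,   0.        ,   1.        ]]), 'R': array([[-0.00745932, -0.99993949, -0.00808575],
       [-0.99462532,  0.00825426, -0.10321015],
       [ 0.10327065,  0.00727242, -0.99462671]]), 't': array([-0.00309394,  0.58201428,  1.38997306])}
```

View pics/scene.png

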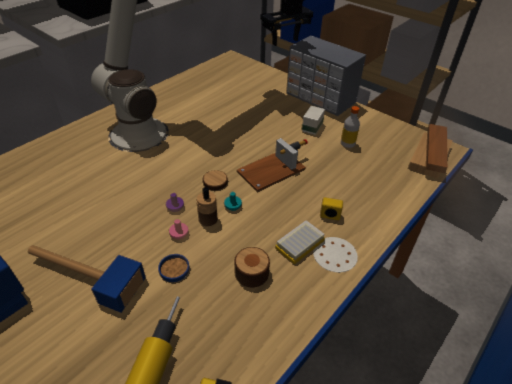

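View pics/top.png

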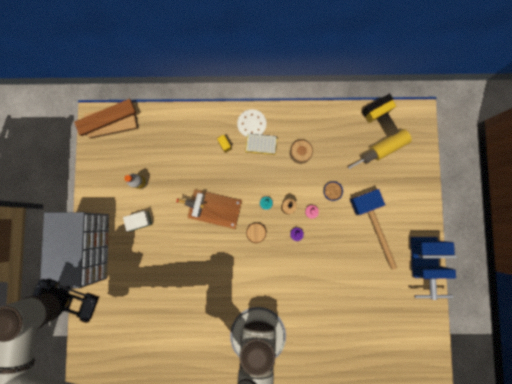

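Scene view: the robot is at the left. Four knobbed lids are candidates: black on the pot (207,205), purple (175,203), pink (178,231) and turquoise (233,203). Only the black one sits on a pot, so it fits the description. The rest is the blue ring at (174,267) and the jig is at (272,168), with its stop towards the upper right. I'll confirm with a crop and measure.

Run:
```python
from h import *
S=np.load("scene.npz");T=np.load("top.npz")
a=cv2.resize(S["i"][140:300,140:320],None,fx=3,fy=3,interpolation=cv2.INTER_CUBIC)
b=cv2.resize(T["i"][170:240,170:350],(540,210),interpolation=cv2.INTER_CUBIC)
save("crop1.png",cv2.resize(np.vstack([a[:390],b]),None,fx=1,fy=1))
for n,D in(("scene",S),("top",T)):
    c=cloud(n,D["d"]); np.save(n+"_c.npy",c)
    hsv=cv2.cvtColor(D["i"],cv2.COLOR_RGB2HSV)
    # bench check
    print(n,"bench z",np.median(c[...,2][150:300,100:400]))
    blue=((abs(hsv[...,0].astype(int)-115)<14)&(hsv[...,1]>110)&(c[...,2]<.05)&(c[...,2]>.001)&(c[...,0]<.75)).astype(np.uint8)
    k,l,st,ce=cv2.connectedComponentsWithStats(blue)
    for j in range(1,k):
        if st[j,4]>25:
            p=c[l==j]; print(" blue",st[j],p.min(0).round(3),p.max(0).round(3))
# top heights around pot and jig
c=cloud("top",T["d"])
h=((c[...,2]>.03)&(c[...,0]>.3)).astype(np.uint8)
k,l,st,ce=cv2.connectedComponentsWithStats(h)
for j in range(1,k):
    if st[j,4]>15 and st[j,4]<3000:
        p=c[l==j]; print(st[j],p.min(0).round(3),p.max(0).round(3),p.mean(0).round(3))
```

```text
scene bench z 0.0011221278667591953
 blue [302   0  32  11 239] [-3.620e-01  1.418e+00  1.000e-03] [-0.242  1.672  0.033]
 blue [159 255  18  16  45] [ 0.526 -0.341  0.005] [ 0.547 -0.28   0.019]
 blue [160 272  27  10  78] [ 0.559 -0.348  0.002] [ 0.605 -0.299  0.02 ]
 blue [  0 287  27  35 502] [ 0.359 -0.677  0.002] [ 0.383 -0.603  0.05 ]
 blue [ 95 294  29  18 233] [ 0.511 -0.497  0.004] [ 0.569 -0.463  0.05 ]
top bench z 0.000441377322239893
 blue [411 238  26   7  80] [ 0.351 -0.704  0.018] [ 0.373 -0.598  0.05 ]
 blue [412 254  26  17 230] [ 0.252 -0.701  0.018] [ 0.311 -0.597  0.05 ]
[ 348   93   64   76 1540] [ 0.435 -0.616  0.03 ] [ 0.947 -0.018  1.443] [ 0.797 -0.505  0.065]
[  74   99   63   38 1278] [ 0.435 -0.018  0.03 ] [0.94  0.734 1.443] [0.856 0.602 0.056]
[217 135  14  17 142] [0.725 0.105 0.033] [0.787 0.157 0.065] [0.754 0.131 0.056]
[246 134  31  20 369] [ 0.716 -0.079  0.03 ] [0.796 0.042 0.043] [ 0.758 -0.017  0.033]
[290 140  23  23 417] [ 0.435 -0.221  0.031] [ 0.765 -0.018  1.443] [ 0.717 -0.175  0.064]
[124 174  22  15 241] [0.577 0.447 0.03 ] [0.629 0.493 0.156] [0.6   0.464 0.099]
[351 189  42  69 878] [ 0.301 -0.523  0.031] [ 0.566 -0.018  1.443] [ 0.47  -0.445  0.061]
[176 193  28  24 284] [ 0.435 -0.018  0.031] [0.553 0.315 1.443] [0.512 0.243 0.079]
[281 199  16  15 181] [ 0.473 -0.149  0.03 ] [ 0.526 -0.095  0.131] [ 0.499 -0.121  0.091]
[264 201   4   4  16] [ 0.51  -0.04   0.041] [ 0.522 -0.028  0.059] [ 0.516 -0.034  0.053]
[123 211  27  20 372] [ 0.413 -0.018  0.03 ] [0.486 0.52  1.443] [0.449 0.467 0.066]
[310 210   5   4  18] [ 0.473 -0.223  0.041] [ 0.485 -0.209  0.059] [ 0.479 -0.216  0.051]
[293 233   7   4  19] [ 0.385 -0.163  0.03 ] [ 0.435 -0.018  1.443] [ 0.396 -0.14   0.199]
[411 237  45  21 749] [ 0.3   -0.719  0.03 ] [ 0.435 -0.018  1.443] [ 0.339 -0.641  0.122]
```

View pics/crop1.png

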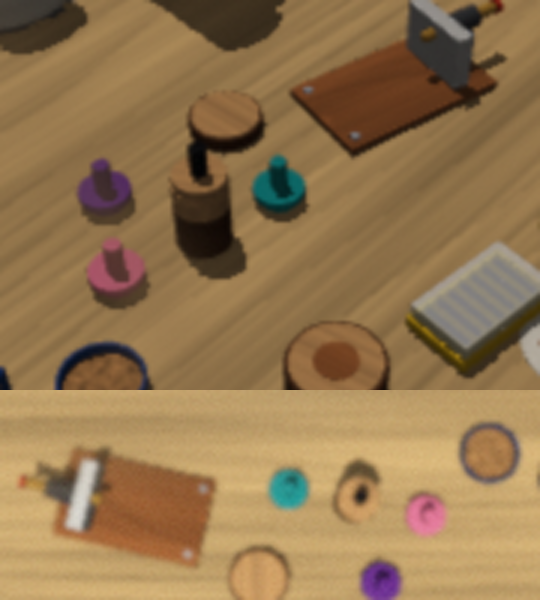

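The crop confirms it: the black-knobbed lid sits on the bark pot, and purple, pink and turquoise are loose decoys. The stop is at the jig's left end in the top view, so the push direction is roughly world +y. Next I work out a move to view the jig with the wrist camera.

```bash
cat >> h.py <<'E'
def plan(pos, yaw_y=None):
    """tool-frame shift (cm) to a world TCP pos; optionally rows' rotation az (rad) bringing tool y to world heading yaw_y (deg), mod 180"""
    s=sense(); R=np.array(s["ee_rot"]); d=(np.array(pos)-s["tcp_pos"])@R*100
    print("tcp",np.round(s["tcp_pos"],4),"shift cm",d.round(2),"tilt",(R[:,2]).round(4))
    if yaw_y is not None:
        cur=np.degrees(np.arctan2(R[1,1],R[0,1])); a=(yaw_y-cur+90)%180-90
        print("ytool heading",cur.round(2),"need world yaw",a.round(2),"az rad",-np.radians(a).round(4))
E
python3 - <<'E'
from h import *
T=np.load("top.npz"); c=cloud("top",T["d"]); i=T["i"].astype(int)
hsv=cv2.cvtColor(T["i"],cv2.COLOR_RGB2HSV)
# jig bed mask and stop top
bed=((c[...,2]>.004)&(c[...,2]<.02)).astype(np.uint8); bed[:180]=0;bed[240:]=0;bed[:,:170]=0;bed[:,250:]=0
p=c[bed>0]; r=cv2.minAreaRect((p[:,:2]*1000).astype(np.float32)); print("bed",r)
st=((c[...,2]>.062)&(c[...,2]<.09)); st[:,:170]=0; st[:,250:]=0; st[:180]=0; st[240:]=0
p=c[st]; r=cv2.minAreaRect((p[:,:2]*1000).astype(np.float32)); print("stop",r,p[:,2].mean())
print(camera_params("wrist"))
plan([.43,.17,.33],None)
E
```

```text
bed ((493.11175537109375, 193.03646850585938), (322.646484375, 238.76597595214844), 89.68408203125)
stop ((503.66070556640625, 254.53402709960938), (85.80001068115234, 104.72115325927734), 12.695775985717773) 0.07327007530204052
{'intrinsics': array([[332.24772524,   0.        , 250.23821784],
       [  0.        , 332.24772524, 189.28469833],
       [  0.        ,   0.        ,   1.        ]]), 'tool_from_camera': array([[-1.80129874e-04, -9.58462239e-01, -2.85219397e-01,
         7.85095375e-02],
       [ 9.99999785e-01,  7.25870998e-06, -6.55940783e-04,
        -1.36338616e-04],
       [ 6.30764796e-04, -2.85219453e-01,  9.58462031e-01,
        -1.62032974e-01],
       [ 0.00000000e+00,  0.00000000e+00,  0.00000000e+00,
         1.00000000e+00]])}
tcp [0.2046 0.59   0.2216] shift cm [ 35.06  32.31 -10.77] tilt [-6.e-04 -2.e-03 -1.e+00]
```

Emit:
drive_tool:
  rows:
    - {"tx": 2.2,"ty": 2.1,"tz": -1.1,"claw": 8.7}
    - {"tx": 2.2,"ty": 2.1,"tz": -1.1,"claw": 8.7}
    - {"tx": 2.2,"ty": 2.1,"tz": -1.1,"claw": 8.7}
    - {"tx": 2.2,"ty": 2.1,"tz": -1.1,"claw": 8.7}
    - {"tx": 2.2,"ty": 2.1,"tz": -1.1,"claw": 8.7}
    - {"tx": 2.2,"ty": 2.1,"tz": -1.1,"claw": 8.7}
    - {"tx": 2.2,"ty": 2.1,"tz": -1.1,"claw": 8.7}
    - {"tx": 2.2,"ty": 2.1,"tz": -1.1,"claw": 8.7}
    - {"tx": 2.2,"ty": 2.1,"tz": -1.1,"claw": 8.7}
    - {"tx": 2.2,"ty": 2.1,"tz": -1.1,"claw": 8.7}

```text
invalid input at $.rows[0]: expected keys tx, ty, tz, ax, ay, az, claw
```

Emit:
drive_tool:
  rows:
    - {"tx": 2.2,"ty": 2.1,"claw": 8.7}
    - {"tx": 2.2,"ty": 2.1,"claw": 8.7}
    - {"tx": 2.2,"ty": 2.1,"claw": 8.7}
    - {"tx": 2.2,"ty": 2.1,"claw": 8.7}
    - {"tx": 2.2,"ty": 2.1,"claw": 8.7}
    - {"tx": 2.2,"ty": 2.1,"claw": 8.7}
    - {"tx": 2.2,"ty": 2.1,"claw": 8.7}
    - {"tx": 2.2,"ty": 2.1,"claw": 8.7}
    - {"tx": 2.2,"ty": 2.1,"claw": 8.7}
    - {"tx": 2.2,"ty": 2.1,"claw": 8.7}

```text
invalid input at $.rows[0]: expected keys tx, ty, tz, ax, ay, az, claw
```

Emit:
drive_tool:
  rows:
    - {"az": 0.12,"claw": 8.7}
    - {"az": 0.12,"claw": 8.7}
    - {"az": 0.12,"claw": 8.7}
    - {"az": 0.12,"claw": 8.7}
    - {"az": 0.12,"claw": 8.7}
    - {"az": 0.12,"claw": 8.7}
    - {"az": 0.12,"claw": 8.7}
    - {"az": 0.12,"claw": 8.7}
    - {"az": 0.12,"claw": 8.7}
    - {"az": 0.12,"claw": 8.7}

```text
invalid input at $.rows[0]: expected keys tx, ty, tz, ax, ay, az, claw
```

Emit:
drive_tool:
  rows:
    - {"az": 0.12,"claw": 8.7}
    - {"az": 0.12,"claw": 8.7}
    - {"claw": 8.7}
    - {"claw": 8.7}
    - {"claw": 8.7}

```text
invalid input at $.rows[0]: expected keys tx, ty, tz, ax, ay, az, claw
```

Run:
```python
from h import *
s=sense(); print(s["time_s"],s["joints"].round(1),s["wrist_force"].round(2))
plan(s["tcp_pos"],168)
i,d=capture("wrist"); np.savez("w1.npz",i=i,d=d,c=cloud("wrist",d)); save("w1.png",i)
```

```text
0.1 [ 85.7  22.1   0.4  -0.  -68.4 -14.8] [-0.23 -0.02 -0.36]
tcp [0.2046 0.59   0.2216] shift cm [0. 0. 0.] tilt [-6.e-04 -2.e-03 -1.e+00]
ytool heading -109.13 need world yaw -82.87 az rad 1.4463
```

View pics/w1.png

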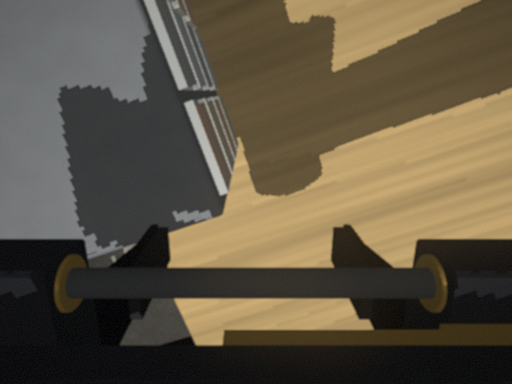

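The start view shows the gripper filling the lower rows, with bench and cabinet ahead. No move has run yet because every key is required. I'm resending with all of them.

Emit:
drive_tool:
  rows:
    - {"tx": 2,"ty": 1.6,"tz": -1.1,"ax": 0,"ay": 0,"az": 0,"claw": 8.7}
    - {"tx": 2,"ty": 1.6,"tz": -1.1,"ax": 0,"ay": 0,"az": 0,"claw": 8.7}
    - {"tx": 2,"ty": 1.6,"tz": -1.1,"ax": 0,"ay": 0,"az": 0,"claw": 8.7}
    - {"tx": 2,"ty": 1.6,"tz": -1.1,"ax": 0,"ay": 0,"az": 0,"claw": 8.7}
    - {"tx": 2,"ty": 1.6,"tz": -1.1,"ax": 0,"ay": 0,"az": 0,"claw": 8.7}
    - {"tx": 2,"ty": 1.6,"tz": -1.1,"ax": 0,"ay": 0,"az": 0,"claw": 8.7}
    - {"tx": 2,"ty": 1.6,"tz": -1.1,"ax": 0,"ay": 0,"az": 0,"claw": 8.7}
    - {"tx": 2,"ty": 1.6,"tz": -1.1,"ax": 0,"ay": 0,"az": 0,"claw": 8.7}
    - {"tx": 2,"ty": 1.6,"tz": -1.1,"ax": 0,"ay": 0,"az": 0,"claw": 8.7}
    - {"tx": 2,"ty": 1.6,"tz": -1.1,"ax": 0,"ay": 0,"az": 0,"claw": 8.7}

```text
time_s: 0.98
tcp_pos: [0.3416, 0.3725, 0.3329]
ee_rot: [[0.945, -0.327, -0.0], [-0.327, -0.945, -0.0], [-0.0, 0.0, -1.0]]
wrist_force: [-0.0, -0.5, 0.1]
gripper_width: 1.0
gripper_force: 0.0
```

Emit:
drive_tool:
  rows:
    - {"tx": 2,"ty": 1.6,"tz": 0,"ax": 0,"ay": 0,"az": 0,"claw": 8.7}
    - {"tx": 2,"ty": 1.6,"tz": 0,"ax": 0,"ay": 0,"az": 0,"claw": 8.7}
    - {"tx": 2,"ty": 1.6,"tz": 0,"ax": 0,"ay": 0,"az": 0,"claw": 8.7}
    - {"tx": 2,"ty": 1.6,"tz": 0,"ax": 0,"ay": 0,"az": 0,"claw": 8.7}
    - {"tx": 2,"ty": 1.6,"tz": 0,"ax": 0,"ay": 0,"az": 0,"claw": 8.7}
    - {"tx": 2,"ty": 1.6,"tz": 0,"ax": 0,"ay": 0,"az": 0,"claw": 8.7}
    - {"tx": 2,"ty": 1.6,"tz": 0,"ax": 0,"ay": 0,"az": 0,"claw": 8.7}
    - {"tx": 2,"ty": 1.6,"tz": 0,"ax": 0,"ay": 0,"az": 0,"claw": 8.7}
    - {"tx": 2,"ty": 1.6,"tz": 0,"ax": 0,"ay": 0,"az": 0,"claw": 8.7}
    - {"tx": 2,"ty": 1.6,"tz": 0,"ax": 0,"ay": 0,"az": 0,"claw": 8.7}

```text
time_s: 1.82
tcp_pos: [0.4781, 0.1559, 0.3323]
ee_rot: [[0.945, -0.328, -0.0], [-0.328, -0.945, -0.0], [-0.0, 0.0, -1.0]]
wrist_force: [-0.4, -0.1, 0.7]
gripper_width: 0.998
gripper_force: 0.0
```

Emit:
drive_tool:
  rows:
    - {"tx": 0,"ty": 0,"tz": 0,"ax": 0,"ay": 0,"az": 0.12,"claw": 8.7}
    - {"tx": 0,"ty": 0,"tz": 0,"ax": 0,"ay": 0,"az": 0.12,"claw": 8.7}
    - {"tx": 0,"ty": 0,"tz": 0,"ax": 0,"ay": 0,"az": 0.12,"claw": 8.7}
    - {"tx": 0,"ty": 0,"tz": 0,"ax": 0,"ay": 0,"az": 0.12,"claw": 8.7}
    - {"tx": 0,"ty": 0,"tz": 0,"ax": 0,"ay": 0,"az": 0.12,"claw": 8.7}
    - {"tx": 0,"ty": 0,"tz": 0,"ax": 0,"ay": 0,"az": 0.12,"claw": 8.7}
    - {"tx": 0,"ty": 0,"tz": 0,"ax": 0,"ay": 0,"az": 0.12,"claw": 8.7}
    - {"tx": 0,"ty": 0,"tz": 0,"ax": 0,"ay": 0,"az": 0.12,"claw": 8.7}
    - {"tx": 0,"ty": 0,"tz": 0,"ax": 0,"ay": 0,"az": 0.12,"claw": 8.7}
    - {"tx": 0,"ty": 0,"tz": 0,"ax": 0,"ay": 0,"az": 0.12,"claw": 8.7}

```text
time_s: 2.65
tcp_pos: [0.4776, 0.157, 0.3322]
ee_rot: [[0.031, -1.0, -0.001], [-1.0, -0.031, -0.0], [0.0, 0.001, -1.0]]
wrist_force: [-0.5, -0.6, 0.4]
gripper_width: 0.998
gripper_force: 0.0
```

Emit:
drive_tool:
  rows:
    - {"tx": 0,"ty": 0,"tz": 0,"ax": 0,"ay": 0,"az": 0.12,"claw": 8.7}
    - {"tx": 0,"ty": 0,"tz": 0,"ax": 0,"ay": 0,"az": 0.12,"claw": 8.7}
    - {"tx": 0,"ty": 0,"tz": 0,"ax": 0,"ay": 0,"az": 0,"claw": 8.7}
    - {"tx": 0,"ty": 0,"tz": 0,"ax": 0,"ay": 0,"az": 0,"claw": 8.7}
    - {"tx": 0,"ty": 0,"tz": 0,"ax": 0,"ay": 0,"az": 0,"claw": 8.7}

```text
time_s: 3.07
tcp_pos: [0.4777, 0.1571, 0.3324]
ee_rot: [[-0.199, -0.98, -0.0], [-0.98, 0.199, -0.0], [0.0, 0.0, -1.0]]
wrist_force: [-0.4, -0.4, 0.5]
gripper_width: 0.997
gripper_force: 0.0
```

Run:
```python
from h import *
s=sense(); print(s["time_s"],s["joints"].round(1),s["wrist_force"].round(2))
plan([.50,-.14,.33],168)
i,d=capture("wrist"); np.savez("w1.npz",i=i,d=d,c=cloud("wrist",d)); save("w2.png",i)
```

```text
3.0667 [ 36.7   6.4  -4.9  -0.  -78.7 -48.2] [-0.42 -0.42  0.53]
tcp [0.4777 0.1571 0.3324] shift cm [28.67 -8.1   0.24] tilt [-3.e-04 -2.e-04 -1.e+00]
ytool heading 168.52 need world yaw -0.52 az rad 0.009
```

View pics/w2.png

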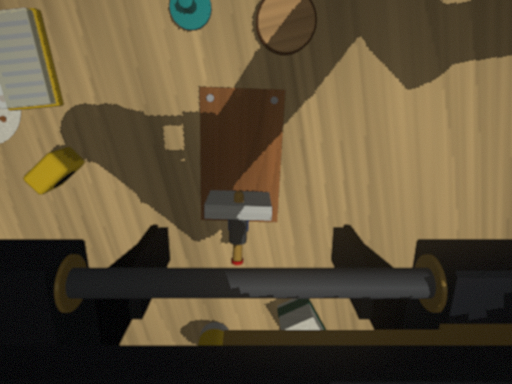

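Wrist view over the jig: bed front corners are at (200,87) and (286,90), the stop spans (205–272, 190–220), and the plunger is at (238,197). Moving on to view the pot and rest.

Emit:
drive_tool:
  rows:
    - {"tx": 2.9,"ty": -0.8,"tz": 0,"ax": 0,"ay": 0,"az": 0,"claw": 8.7}
    - {"tx": 2.9,"ty": -0.8,"tz": 0,"ax": 0,"ay": 0,"az": 0,"claw": 8.7}
    - {"tx": 2.9,"ty": -0.8,"tz": 0,"ax": 0,"ay": 0,"az": 0,"claw": 8.7}
    - {"tx": 2.9,"ty": -0.8,"tz": 0,"ax": 0,"ay": 0,"az": 0,"claw": 8.7}
    - {"tx": 2.9,"ty": -0.8,"tz": 0,"ax": 0,"ay": 0,"az": 0,"claw": 8.7}
    - {"tx": 2.9,"ty": -0.8,"tz": 0,"ax": 0,"ay": 0,"az": 0,"claw": 8.7}
    - {"tx": 2.9,"ty": -0.8,"tz": 0,"ax": 0,"ay": 0,"az": 0,"claw": 8.7}
    - {"tx": 2.9,"ty": -0.8,"tz": 0,"ax": 0,"ay": 0,"az": 0,"claw": 8.7}
    - {"tx": 2.9,"ty": -0.8,"tz": 0,"ax": 0,"ay": 0,"az": 0,"claw": 8.7}
    - {"tx": 2.6,"ty": -0.8,"tz": 0,"ax": 0,"ay": 0,"az": 0,"claw": 8.7}

```text
time_s: 3.95
tcp_pos: [0.4981, -0.1418, 0.3327]
ee_rot: [[-0.2, -0.98, 0.0], [-0.98, 0.2, -0.0], [0.0, -0.0, -1.0]]
wrist_force: [0.6, 0.2, 0.2]
gripper_width: 0.995
gripper_force: 0.0
```

Emit:
drive_tool:
  rows:
    - {"tx": 0,"ty": 0,"tz": 0,"ax": 0,"ay": 0,"az": 0,"claw": 8.7}
    - {"tx": 0,"ty": 0,"tz": 0,"ax": 0,"ay": 0,"az": 0,"claw": 8.7}
    - {"tx": 0,"ty": 0,"tz": 0,"ax": 0,"ay": 0,"az": 0,"claw": 8.7}

```text
time_s: 4.2
tcp_pos: [0.4982, -0.14, 0.3324]
ee_rot: [[-0.201, -0.98, -0.0], [-0.98, 0.201, 0.0], [-0.0, 0.0, -1.0]]
wrist_force: [0.2, -0.5, -0.1]
gripper_width: 1.002
gripper_force: 0.0
```

Run:
```python
from h import *
s=sense(); print(s["time_s"],s["tcp_pos"],s["joints"].round(1))
i,d=capture("wrist"); np.savez("w2.npz",i=i,d=d,c=cloud("wrist",d)); save("w3.png",i)
W=np.load("w1.npz"); c=W["c"]; img=W["i"]; 
print("bench z",np.median(c[20:80,330:350,2]),np.median(c[100:200,300:330,2]))
# bed
roi=np.zeros((384,512),bool); roi[75:225,190:300]=1
bed=roi&(c[...,2]>.0055)&(c[...,2]<.0155)
# colour version: bed is redder/darker than bench
p=c[bed]; print("bed z",np.median(p[:,2]),len(p)); r=cv2.minAreaRect((p[:,:2]*1000).astype(np.float32)); print("bed",r, cv2.boxPoints(r).round(1).tolist())
st=roi&(c[...,2]>.070)&(c[...,2]<.09); p=c[st]; print("stop top",len(p),np.median(p[:,2])); r=cv2.minAreaRect((p[:,:2]*1000).astype(np.float32)); print(r,cv2.boxPoints(r).round(1).tolist())
hsv=cv2.cvtColor(img,cv2.COLOR_RGB2HSV)
f=roi&(c[...,2]>.02)&(c[...,2]<.066)&(hsv[...,1]<60); p=c[f]; print("face",len(p))
q=p[:,:2]; m=np.median(q,0); [vx,vy,x0,y0]=cv2.fitLine(q.astype(np.float32),cv2.DIST_HUBER,0,.001,.001).ravel(); print("face line dir",vx,vy,"pt",x0,y0,"ang",np.degrees(np.arctan2(vy,vx)))
n=np.array([-vy,vx]); print("resid",np.std((q-[x0,y0])@n))
br=roi&(c[...,2]>.045)&(c[...,2]<.085)&(hsv[...,1]>100); p=c[br]; print("brass",len(p),p.mean(0),p.min(0),p.max(0));
```

```text
4.2 [ 0.49823319 -0.13997793  0.33239314] [  2.3   8.   -3.1  -0.  -78.9 -13.9]
bench z -8.262253251675733e-05 5.855646719984953e-05
bed z 0.010048102581185547 8942
bed ((495.7619934082031, 172.27896118164062), (200.0814208984375, 120.1502914428711), 76.43099975585938) [[413.8999938964844, 89.0999984741211], [530.7000122070312, 60.900001525878906], [577.5999755859375, 255.39999389648438], [460.79998779296875, 283.6000061035156]]
stop top 1113 0.07789759019156461
((510.8089599609375, 235.13311767578125), (30.800012588500977, 89.48849487304688), 76.5974349975586) [[463.70001220703125, 230.5], [550.7999877929688, 209.8000030517578], [557.9000244140625, 239.6999969482422], [470.8999938964844, 260.5]]
face 528
face line dir 0.9726244 -0.23238263 pt 0.51605725 0.21877982 ang -13.4373865
resid 0.0064692767083319525
brass 104 [0.50498784 0.21365589 0.06490639] [0.46401761 0.20595879 0.05958998] [0.51295714 0.23192196 0.06878759]
```

View pics/w3.png

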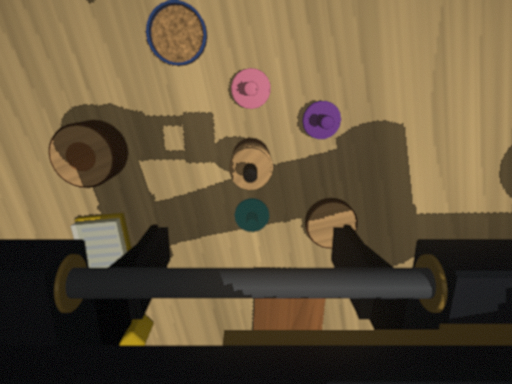

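Wrist view 2: black knob at (250,172) on the pale lid (252,163), turquoise (252,214), pink (250,88), purple (322,120), rest at (177,33). The bed measures 200 x 120 mm as specified, so the jig is well located. Now I measure the lid, pot and rest.

Run:
```python
from h import *
W=np.load("w2.npz"); c=W["c"]; img=W["i"]; hsv=cv2.cvtColor(img,cv2.COLOR_RGB2HSV)
roi=np.zeros((384,512),bool); roi[125:205,215:290]=1
def circ(m,t):
    p=c[m]; (x,y),r=cv2.minEnclosingCircle((p[:,:2]*1000).astype(np.float32)); print(t,len(p),"z",np.median(p[:,2]).round(4),"mean",p.mean(0).round(4),"circ",round(x,1),round(y,1),"r",round(r,1))
z=c[...,2]
circ(roi&(z>.118)&(z<.13),"knobtop"); circ(roi&(z>.084)&(z<.096),"lid disc"); circ(roi&(z>.1),"knob all")
roi=np.zeros((384,512),bool); roi[0:75,135:220]=1
circ(roi&(z>.011)&(z<.021),"rest rim"); circ(roi&(z>.002)&(z<.007)&(hsv[...,0]<25),"rest floor")
for t,b in(("pink",(65,112,225,275)),("purple",(97,142,300,345)),("turq",(195,232,232,272))):
    roi=np.zeros((384,512),bool); roi[b[0]:b[1],b[2]:b[3]]=1; circ(roi&(z>.008),t); print(z[roi].max())
```

```text
knobtop 193 z 0.125 mean [ 0.5017 -0.125   0.1246] circ 501.6 -124.5 r 8.9
lid disc 1186 z 0.0911 mean [ 0.5013 -0.1263  0.091 ] circ 501.9 -124.1 r 27.0
knob all 264 z 0.1248 mean [ 0.4996 -0.1347  0.1568] circ 494.2 -166.7 r 51.0
rest rim 673 z 0.0158 mean [ 0.565  -0.3083  0.0155] circ 564.5 -306.4 r 39.9
rest floor 2445 z 0.0044 mean [ 0.5652 -0.3077  0.0044] circ 566.5 -297.3 r 67.8
pink 1257 z 0.0202 mean [ 0.4814 -0.2184  0.0283] circ 481.5 -218.2 r 26.8
0.49455305118841647
purple 1185 z 0.0202 mean [ 0.3943 -0.1582  0.0273] circ 425.2 -181.1 r 67.4
0.49455305118841647
turq 945 z 0.0204 mean [ 0.5165 -0.0403  0.0279] circ 500.8 -113.1 r 104.9
0.49455305118841647
```

Everything matches the sizes given: lid disc r 27.0 at (0.5017, −0.1243), knob top z 0.124, rest r 39.9 at (0.565, −0.307). Approaching the knob.

Emit:
drive_tool:
  rows:
    - {"tx": -1.6,"ty": -0.05,"tz": 2,"ax": 0,"ay": 0,"az": 0.036,"claw": 4.5}
    - {"tx": 0,"ty": 0,"tz": 3,"ax": 0,"ay": 0,"az": 0,"claw": 4.5}
    - {"tx": 0,"ty": 0,"tz": 3,"ax": 0,"ay": 0,"az": 0,"claw": 4.5}
    - {"tx": 0,"ty": 0,"tz": 3,"ax": 0,"ay": 0,"az": 0,"claw": 4.5}
    - {"tx": 0,"ty": 0,"tz": 3,"ax": 0,"ay": 0,"az": 0,"claw": 4.5}
    - {"tx": 0,"ty": 0,"tz": 3,"ax": 0,"ay": 0,"az": 0,"claw": 4.5}
    - {"tx": 0,"ty": 0,"tz": 2,"ax": 0,"ay": 0,"az": 0,"claw": 4.5}
    - {"tx": 0,"ty": 0,"tz": 0,"ax": 0,"ay": 0,"az": 0,"claw": 4.5}
    - {"tx": 0,"ty": 0,"tz": 0,"ax": 0,"ay": 0,"az": 0,"claw": 4.5}
    - {"tx": 0,"ty": 0,"tz": 0,"ax": 0,"ay": 0,"az": 0,"claw": 4.5}

```text
time_s: 5.08
tcp_pos: [0.5034, -0.124, 0.1443]
ee_rot: [[-0.235, -0.972, 0.003], [-0.972, 0.235, -0.001], [-0.0, -0.003, -1.0]]
wrist_force: [-0.3, 0.1, 0.4]
gripper_width: 0.522
gripper_force: 0.0
```

Run:
```python
from h import *
plan([.5017,-.1243,.095],166.4)
```

```text
tcp [ 0.5034 -0.124   0.1443] shift cm [0.07 0.18 4.92] tilt [ 3.1e-03 -5.0e-04 -1.0e+00]
ytool heading 166.42 need world yaw -0.02 az rad 0.0003
```

Emit:
drive_tool:
  rows:
    - {"tx": 0,"ty": 0.1,"tz": 1.6,"ax": 0,"ay": 0,"az": 0,"claw": 4.5}
    - {"tx": 0,"ty": 0,"tz": 1.6,"ax": 0,"ay": 0,"az": 0,"claw": 4.5}
    - {"tx": 0,"ty": 0,"tz": 1.2,"ax": 0,"ay": 0,"az": 0,"claw": 4.5}
    - {"tx": 0,"ty": 0,"tz": 0.5,"ax": 0,"ay": 0,"az": 0,"claw": 4.5}
    - {"tx": 0,"ty": 0,"tz": 0,"ax": 0,"ay": 0,"az": 0,"claw": 0.5}
    - {"tx": 0,"ty": 0,"tz": 0,"ax": 0,"ay": 0,"az": 0,"claw": 0.5}
    - {"tx": 0,"ty": 0,"tz": 0,"ax": 0,"ay": 0,"az": 0,"claw": 0.5}
    - {"tx": 0,"ty": 0,"tz": 0,"ax": 0,"ay": 0,"az": 0,"claw": 0.5}
    - {"tx": 0,"ty": 0,"tz": 0,"ax": 0,"ay": 0,"az": 0,"claw": 0.5}
    - {"tx": 0,"ty": 0,"tz": 0,"ax": 0,"ay": 0,"az": 0,"claw": 0.5}

```text
time_s: 5.92
tcp_pos: [0.5016, -0.1243, 0.0943]
ee_rot: [[-0.237, -0.972, 0.002], [-0.972, 0.237, -0.0], [-0.0, -0.002, -1.0]]
wrist_force: [0.3, 1.2, 1.8]
gripper_width: 0.193
gripper_force: 30.0
```

Emit:
drive_tool:
  rows:
    - {"tx": 0,"ty": 0,"tz": 0,"ax": 0,"ay": 0,"az": 0,"claw": 0.5}
    - {"tx": 0,"ty": 0,"tz": 0,"ax": 0,"ay": 0,"az": 0,"claw": 0.5}
    - {"tx": 0,"ty": 0,"tz": 0,"ax": 0,"ay": 0,"az": 0,"claw": 0.5}
    - {"tx": 0,"ty": 0,"tz": 0,"ax": 0,"ay": 0,"az": 0,"claw": 0.5}

```text
time_s: 6.25
tcp_pos: [0.5016, -0.1244, 0.0942]
ee_rot: [[-0.236, -0.972, 0.001], [-0.972, 0.236, -0.0], [-0.0, -0.001, -1.0]]
wrist_force: [-1.0, 0.8, 5.1]
gripper_width: 0.201
gripper_force: 30.0
```

Emit:
drive_tool:
  rows:
    - {"tx": 0,"ty": 0,"tz": -1,"ax": 0,"ay": 0,"az": 0,"claw": 0.5}
    - {"tx": 0,"ty": 0,"tz": -1.5,"ax": 0,"ay": 0,"az": 0,"claw": 0.5}
    - {"tx": 0,"ty": 0,"tz": -2,"ax": 0,"ay": 0,"az": 0,"claw": 0.5}
    - {"tx": 0,"ty": 0,"tz": -1.5,"ax": 0,"ay": 0,"az": 0,"claw": 0.5}
    - {"tx": 2,"ty": -1,"tz": 0,"ax": 0,"ay": 0,"az": 0,"claw": 0.5}
    - {"tx": 3,"ty": -2,"tz": 0,"ax": 0,"ay": 0,"az": 0,"claw": 0.5}
    - {"tx": 3,"ty": -2,"tz": 0,"ax": 0,"ay": 0,"az": 0,"claw": 0.5}
    - {"tx": 3,"ty": -2,"tz": 0,"ax": 0,"ay": 0,"az": 0,"claw": 0.5}
    - {"tx": 3,"ty": -2,"tz": 0,"ax": 0,"ay": 0,"az": 0,"claw": 0.5}
    - {"tx": 2.2,"ty": -1.4,"tz": 0,"ax": 0,"ay": 0,"az": 0,"claw": 0.5}

```text
time_s: 7.08
tcp_pos: [0.564, -0.3088, 0.1531]
ee_rot: [[-0.238, -0.971, -0.001], [-0.971, 0.238, 0.0], [0.0, 0.001, -1.0]]
wrist_force: [1.4, -0.7, -1.0]
gripper_width: 0.198
gripper_force: 30.0
```

Emit:
drive_tool:
  rows:
    - {"tx": 0,"ty": 0,"tz": 0,"ax": 0,"ay": 0,"az": 0,"claw": 0.5}
    - {"tx": 0,"ty": 0,"tz": 0,"ax": 0,"ay": 0,"az": 0,"claw": 0.5}
    - {"tx": 0,"ty": 0,"tz": 0,"ax": 0,"ay": 0,"az": 0,"claw": 0.5}

```text
time_s: 7.33
tcp_pos: [0.563, -0.3059, 0.153]
ee_rot: [[-0.237, -0.971, -0.002], [-0.971, 0.237, 0.001], [-0.001, 0.002, -1.0]]
wrist_force: [0.4, 0.0, -0.4]
gripper_width: 0.198
gripper_force: 30.0
```

Run:
```python
from h import *
plan([.565,-.307,.030],166.4); print(sense()["wrist_force"])
i,d=capture("wrist"); c=cloud("wrist",d); save("w4.png",i)
i,d=capture("top"); c=cloud("top",d); 
m=np.zeros((384,512),bool); m[170:225,270:310]=1
p=c[m&(c[...,2]>.055)&(c[...,2]<.11)]; print("pot",len(p),p.mean(0).round(3), np.median(p[:,2]))
```

```text
tcp [ 0.563  -0.3059  0.153 ] shift cm [ 0.07 -0.25 12.3 ] tilt [-0.0016  0.001  -1.    ]
ytool heading 166.28 need world yaw 0.12 az rad -0.0022
[ 0.38741388  0.0476328  -0.3853764 ]
pot 26 [ 0.505 -0.102  0.076] 0.07763430693426993
```

View pics/w4.png

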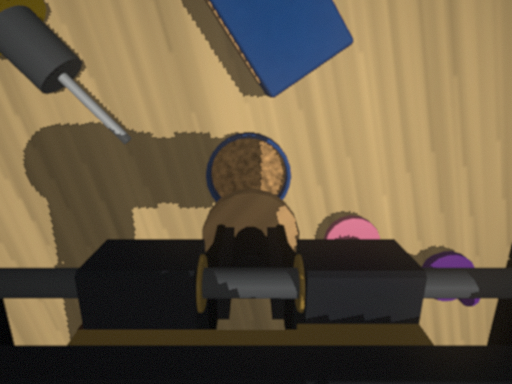

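The lid is held level at (250,225), and the empty rest is just ahead at (248,172). Lowering.

Emit:
drive_tool:
  rows:
    - {"tx": 0.07,"ty": -0.2,"tz": 2.5,"ax": 0,"ay": 0,"az": 0,"claw": 0.5}
    - {"tx": 0,"ty": 0,"tz": 3,"ax": 0,"ay": 0,"az": 0,"claw": 0.5}
    - {"tx": 0,"ty": 0,"tz": 2.5,"ax": 0,"ay": 0,"az": 0,"claw": 0.5}
    - {"tx": 0,"ty": 0,"tz": 2,"ax": 0,"ay": 0,"az": 0,"claw": 0.5}
    - {"tx": 0,"ty": 0,"tz": 1.2,"ax": 0,"ay": 0,"az": 0,"claw": 0.5}
    - {"tx": 0,"ty": 0,"tz": 0.6,"ax": 0,"ay": 0,"az": 0,"claw": 0.5}
    - {"tx": 0,"ty": 0,"tz": 0,"ax": 0,"ay": 0,"az": 0,"claw": 0.5}
    - {"tx": 0,"ty": 0,"tz": 0,"ax": 0,"ay": 0,"az": 0,"claw": 0.5}

```text
time_s: 8.1
tcp_pos: [0.5663, -0.3074, 0.0366]
ee_rot: [[-0.236, -0.972, 0.001], [-0.972, 0.236, -0.001], [0.0, -0.002, -1.0]]
wrist_force: [0.0, 0.0, -0.1]
gripper_width: 0.198
gripper_force: 30.0
```

Emit:
drive_tool:
  rows:
    - {"tx": 0,"ty": 0,"tz": 0.2,"ax": 0,"ay": 0,"az": 0,"claw": 0.5}
    - {"tx": 0,"ty": 0,"tz": 0.2,"ax": 0,"ay": 0,"az": 0,"claw": 0.5}
    - {"tx": 0,"ty": 0,"tz": 0.1,"ax": 0,"ay": 0,"az": 0,"claw": 0.5}
    - {"tx": 0,"ty": 0,"tz": 0,"ax": 0,"ay": 0,"az": 0,"claw": 0.5}
    - {"tx": 0,"ty": 0,"tz": 0,"ax": 0,"ay": 0,"az": 0,"claw": 0.5}

```text
time_s: 8.52
tcp_pos: [0.5656, -0.3076, 0.0308]
ee_rot: [[-0.237, -0.972, 0.0], [-0.972, 0.237, -0.0], [0.0, -0.0, -1.0]]
wrist_force: [0.1, 0.5, -0.6]
gripper_width: 0.196
gripper_force: 30.0
```

Emit:
drive_tool:
  rows:
    - {"tx": 0,"ty": 0,"tz": 0.15,"ax": 0,"ay": 0,"az": 0,"claw": 0.5}
    - {"tx": 0,"ty": 0,"tz": 0.05,"ax": 0,"ay": 0,"az": 0,"claw": 0.5}
    - {"tx": 0,"ty": 0,"tz": 0,"ax": 0,"ay": 0,"az": 0,"claw": 0.5}
    - {"tx": 0,"ty": 0,"tz": 0,"ax": 0,"ay": 0,"az": 0,"claw": 0.5}

```text
time_s: 8.85
tcp_pos: [0.5655, -0.3075, 0.0285]
ee_rot: [[-0.237, -0.972, -0.0], [-0.972, 0.237, 0.0], [0.0, 0.0, -1.0]]
wrist_force: [0.1, -0.3, -1.7]
gripper_width: 0.199
gripper_force: 30.0
```

Emit:
drive_tool:
  rows:
    - {"tx": 0,"ty": 0,"tz": 0.05,"ax": 0,"ay": 0,"az": 0,"claw": 0.5}
    - {"tx": 0,"ty": 0,"tz": 0.05,"ax": 0,"ay": 0,"az": 0,"claw": 0.5}
    - {"tx": 0,"ty": 0,"tz": 0,"ax": 0,"ay": 0,"az": 0,"claw": 0.5}
    - {"tx": 0,"ty": 0,"tz": 0,"ax": 0,"ay": 0,"az": 0,"claw": 0.5}

```text
time_s: 9.18
tcp_pos: [0.5655, -0.3075, 0.0275]
ee_rot: [[-0.237, -0.972, -0.0], [-0.972, 0.237, 0.0], [-0.0, 0.0, -1.0]]
wrist_force: [-0.4, 0.2, -1.0]
gripper_width: 0.196
gripper_force: 30.0
```

Emit:
drive_tool:
  rows:
    - {"tx": 0,"ty": 0,"tz": 0.06,"ax": 0,"ay": 0,"az": 0,"claw": 0.5}
    - {"tx": 0,"ty": 0,"tz": 0,"ax": 0,"ay": 0,"az": 0,"claw": 0.5}
    - {"tx": 0,"ty": 0,"tz": 0,"ax": 0,"ay": 0,"az": 0,"claw": 3}
    - {"tx": 0,"ty": 0,"tz": 0,"ax": 0,"ay": 0,"az": 0,"claw": 4}
    - {"tx": 0,"ty": 0,"tz": 0,"ax": 0,"ay": 0,"az": 0,"claw": 4}
    - {"tx": 0,"ty": 0,"tz": 0,"ax": 0,"ay": 0,"az": 0,"claw": 4}
    - {"tx": 0,"ty": 0,"tz": 0,"ax": 0,"ay": 0,"az": 0,"claw": 4}
    - {"tx": 0,"ty": 0,"tz": 0,"ax": 0,"ay": 0,"az": 0,"claw": 4}

```text
time_s: 9.85
tcp_pos: [0.5655, -0.3075, 0.0269]
ee_rot: [[-0.237, -0.972, -0.0], [-0.972, 0.237, -0.0], [0.0, 0.0, -1.0]]
wrist_force: [0.0, -0.5, -0.8]
gripper_width: 0.447
gripper_force: 0.0
```

Emit:
drive_tool:
  rows:
    - {"tx": 0,"ty": 0,"tz": -1,"ax": 0,"ay": 0,"az": 0,"claw": 4}
    - {"tx": 0,"ty": 0,"tz": -2,"ax": 0,"ay": 0,"az": 0,"claw": 4}
    - {"tx": 0,"ty": 0,"tz": -3,"ax": 0,"ay": 0,"az": 0,"claw": 4}
    - {"tx": 0,"ty": 0,"tz": -3.5,"ax": 0,"ay": 0,"az": 0,"claw": 4}
    - {"tx": 0,"ty": 0,"tz": -3.5,"ax": 0,"ay": 0,"az": 0,"claw": 6}
    - {"tx": 0,"ty": 0,"tz": -3.5,"ax": 0,"ay": 0,"az": 0,"claw": 8}
    - {"tx": 0,"ty": 0,"tz": -3.5,"ax": 0,"ay": 0,"az": 0,"claw": 8}
    - {"tx": 0,"ty": 0,"tz": -3,"ax": 0,"ay": 0,"az": 0,"claw": 8}
    - {"tx": 0,"ty": 0,"tz": 0,"ax": 0,"ay": 0,"az": 0,"claw": 8}
    - {"tx": 0,"ty": 0,"tz": 0,"ax": 0,"ay": 0,"az": 0,"claw": 8}

```text
time_s: 10.68
tcp_pos: [0.5663, -0.3078, 0.2606]
ee_rot: [[-0.237, -0.972, 0.006], [-0.972, 0.237, -0.002], [0.0, -0.006, -1.0]]
wrist_force: [0.1, -0.7, -0.1]
gripper_width: 0.827
gripper_force: 0.0
```

Emit:
drive_tool:
  rows:
    - {"tx": -2.8,"ty": 1.6,"tz": 0,"ax": 0,"ay": 0,"az": 0,"claw": 8}
    - {"tx": -2.8,"ty": 1.6,"tz": 0,"ax": 0,"ay": 0,"az": 0,"claw": 8}
    - {"tx": -2.8,"ty": 1.6,"tz": 0,"ax": 0,"ay": 0,"az": 0,"claw": 8}
    - {"tx": -2.8,"ty": 1.6,"tz": 0,"ax": 0,"ay": 0,"az": 0,"claw": 8}
    - {"tx": 0,"ty": 0,"tz": 0,"ax": 0,"ay": 0,"az": 0,"claw": 8}
    - {"tx": 0,"ty": 0,"tz": 0,"ax": 0,"ay": 0,"az": 0,"claw": 8}
    - {"tx": 0,"ty": 0,"tz": 0,"ax": 0,"ay": 0,"az": 0,"claw": 8}

```text
time_s: 11.27
tcp_pos: [0.5297, -0.1835, 0.2565]
ee_rot: [[-0.236, -0.972, -0.001], [-0.972, 0.236, -0.0], [0.0, 0.001, -1.0]]
wrist_force: [-0.1, -1.3, -0.2]
gripper_width: 0.921
gripper_force: 0.0
```

Run:
```python
from h import *
i,d=capture("wrist"); c=cloud("wrist",d); save("w5.png",i); z=c[...,2]
def circ(m,t):
    p=c[m]; (x,y),r=cv2.minEnclosingCircle((p[:,:2]*1000).astype(np.float32)); print(t,len(p),"z",np.median(p[:,2]).round(4),"mean",p.mean(0).round(4),"circ",round(x,1),round(y,1),"r",round(r,1))
def near(x,y,r): return (np.hypot(c[...,0]-x,c[...,1]-y)<r)
circ(near(.565,-.307,.06)&(z>.05)&(z<.065),"knobtop");circ(near(.565,-.307,.06)&(z>.0205)&(z<.03),"disc");circ(near(.565,-.307,.06)&(z>.013)&(z<.018),"rim")
circ(near(.5017,-.1243,.04)&(z>.075)&(z<.086),"pot top"); circ(near(.5017,-.1243,.04)&(z>.066)&(z<.0745),"mouth")
plan([.5017,-.1243,.25],166.4)
```

```text
knobtop 268 z 0.0577 mean [ 0.565  -0.3075  0.0574] circ 565.5 -307.8 r 9.0
disc 1619 z 0.0238 mean [ 0.5645 -0.3076  0.0238] circ 565.5 -307.7 r 27.0
rim 829 z 0.0156 mean [ 0.564  -0.3094  0.0156] circ 564.3 -307.8 r 40.0
pot top 722 z 0.0795 mean [ 0.5009 -0.1254  0.0792] circ 501.2 -124.7 r 27.9
mouth 1317 z 0.0704 mean [ 0.5008 -0.1247  0.0705] circ 501.0 -128.0 r 27.2
tcp [ 0.5298 -0.1839  0.2564] shift cm [-5.13  4.14  0.64] tilt [-0.0011  0.     -1.    ]
ytool heading 166.28 need world yaw 0.12 az rad -0.0021
```

View pics/w5.png

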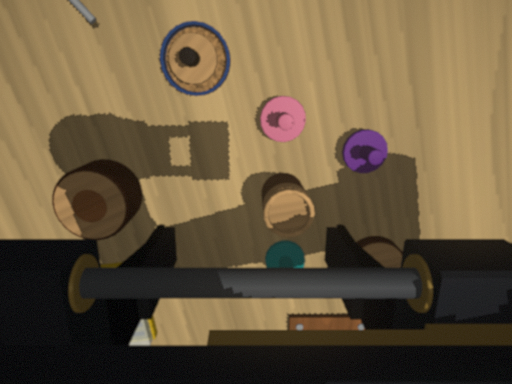

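The lid stands in the rest at (195,57), 1 mm off centre and at the right height. The pot is open and undisturbed at (0.5012, −0.1247). Next is gripping the pot.

Emit:
drive_tool:
  rows:
    - {"tx": -2.1,"ty": 1.7,"tz": 0,"ax": 0,"ay": 0,"az": 0,"claw": 7.6}
    - {"tx": -2.1,"ty": 1.7,"tz": 0,"ax": 0,"ay": 0,"az": 0,"claw": 7.6}
    - {"tx": -0.9,"ty": 0.75,"tz": 0,"ax": 0,"ay": 0,"az": 0,"claw": 7.6}
    - {"tx": 0,"ty": 0,"tz": 3,"ax": 0,"ay": 0,"az": 0,"claw": 7.6}
    - {"tx": 0,"ty": 0,"tz": 3,"ax": 0,"ay": 0,"az": 0,"claw": 7.6}
    - {"tx": 0,"ty": 0,"tz": 3,"ax": 0,"ay": 0,"az": 0,"claw": 7.6}
    - {"tx": 0,"ty": 0,"tz": 3,"ax": 0,"ay": 0,"az": 0,"claw": 7.6}
    - {"tx": 0,"ty": 0,"tz": 0,"ax": 0,"ay": 0,"az": 0,"claw": 7.6}
    - {"tx": 0,"ty": 0,"tz": 0,"ax": 0,"ay": 0,"az": 0,"claw": 7.6}
    - {"tx": 0,"ty": 0,"tz": 0,"ax": 0,"ay": 0,"az": 0,"claw": 7.6}

```text
time_s: 12.15
tcp_pos: [0.5032, -0.1249, 0.1384]
ee_rot: [[-0.237, -0.972, 0.002], [-0.972, 0.237, -0.001], [0.0, -0.003, -1.0]]
wrist_force: [-0.6, -0.1, 0.5]
gripper_width: 0.871
gripper_force: 0.0
```

Run:
```python
from h import *
plan([.5012,-.1246,.033],166.44); print(sense()["wrist_force"],sense()["gripper_width"])
```

```text
tcp [ 0.5032 -0.1249  0.1384] shift cm [ 0.02  0.22 10.54] tilt [ 2.4e-03 -9.0e-04 -1.0e+00]
ytool heading 166.31 need world yaw 0.13 az rad -0.0023
[-0.63977697 -0.10228086  0.51051944] 0.8710899575814124
```

Emit:
drive_tool:
  rows:
    - {"tx": 0,"ty": 0.2,"tz": 2.5,"ax": 0,"ay": 0,"az": 0,"claw": 7.6}
    - {"tx": 0,"ty": 0,"tz": 3,"ax": 0,"ay": 0,"az": 0,"claw": 7.6}
    - {"tx": 0,"ty": 0,"tz": 3,"ax": 0,"ay": 0,"az": 0,"claw": 7.6}
    - {"tx": 0,"ty": 0,"tz": 2,"ax": 0,"ay": 0,"az": 0,"claw": 7.6}
    - {"tx": 0,"ty": 0,"tz": 0,"ax": 0,"ay": 0,"az": 0,"claw": 7.6}
    - {"tx": 0,"ty": 0,"tz": 0,"ax": 0,"ay": 0,"az": 0,"claw": 7.6}
    - {"tx": 0,"ty": 0,"tz": 0,"ax": 0,"ay": 0,"az": 0,"claw": 6}
    - {"tx": 0,"ty": 0,"tz": 0,"ax": 0,"ay": 0,"az": 0,"claw": 4}
    - {"tx": 0,"ty": 0,"tz": 0,"ax": 0,"ay": 0,"az": 0,"claw": 4}
    - {"tx": 0,"ty": 0,"tz": 0,"ax": 0,"ay": 0,"az": 0,"claw": 4}

```text
time_s: 12.98
tcp_pos: [0.5007, -0.1237, 0.0333]
ee_rot: [[-0.237, -0.972, 0.003], [-0.972, 0.237, 0.0], [-0.001, -0.003, -1.0]]
wrist_force: [2.3, -0.8, 0.9]
gripper_width: 0.655
gripper_force: 1.7
```

Emit:
drive_tool:
  rows:
    - {"tx": 0,"ty": 0,"tz": 0,"ax": 0,"ay": 0,"az": 0,"claw": 4}
    - {"tx": 0,"ty": 0,"tz": 0,"ax": 0,"ay": 0,"az": 0,"claw": 4}
    - {"tx": 0,"ty": 0,"tz": 0,"ax": 0,"ay": 0,"az": 0,"claw": 4}
    - {"tx": 0,"ty": 0,"tz": 0,"ax": 0,"ay": 0,"az": 0,"claw": 4}

```text
time_s: 13.32
tcp_pos: [0.5008, -0.1237, 0.0333]
ee_rot: [[-0.236, -0.972, 0.002], [-0.972, 0.236, -0.0], [-0.0, -0.002, -1.0]]
wrist_force: [-0.3, -0.1, 5.2]
gripper_width: 0.643
gripper_force: 30.0
```

Gripped at 56 mm, which matches the pot. Lifting and carrying it to in front of the plunger.

Emit:
drive_tool:
  rows:
    - {"tx": 0,"ty": 0,"tz": -1,"ax": 0,"ay": 0,"az": 0,"claw": 4}
    - {"tx": 0,"ty": 0,"tz": -2,"ax": 0,"ay": 0,"az": 0,"claw": 4}
    - {"tx": 0,"ty": 0,"tz": -3,"ax": 0,"ay": 0,"az": 0,"claw": 4}
    - {"tx": 0,"ty": 0,"tz": -2.5,"ax": 0,"ay": 0,"az": 0,"claw": 4}
    - {"tx": 0,"ty": 0,"tz": -1,"ax": 0,"ay": 0,"az": 0,"claw": 4}
    - {"tx": 0,"ty": 0,"tz": 0,"ax": 0,"ay": 0,"az": 0,"claw": 4}

```text
time_s: 13.82
tcp_pos: [0.501, -0.1236, 0.1295]
ee_rot: [[-0.237, -0.972, 0.006], [-0.972, 0.237, 0.0], [-0.002, -0.005, -1.0]]
wrist_force: [0.6, 0.1, -2.4]
gripper_width: 0.643
gripper_force: 30.0
```

Emit:
drive_tool:
  rows:
    - {"tx": -1.5,"ty": 0.4,"tz": 0,"ax": 0,"ay": 0,"az": 0,"claw": 4}
    - {"tx": -3.1,"ty": 0.9,"tz": 0,"ax": 0,"ay": 0,"az": 0,"claw": 4}
    - {"tx": -3.1,"ty": 0.9,"tz": 0,"ax": 0,"ay": 0,"az": 0,"claw": 4}
    - {"tx": -3.1,"ty": 0.9,"tz": 0,"ax": 0,"ay": 0,"az": 0,"claw": 4}
    - {"tx": -3.1,"ty": 0.9,"tz": 0,"ax": 0,"ay": 0,"az": 0,"claw": 4}
    - {"tx": -3.1,"ty": 0.9,"tz": 0,"ax": 0,"ay": 0,"az": 0,"claw": 4}
    - {"tx": -3.1,"ty": 0.9,"tz": 0,"ax": 0,"ay": 0,"az": 0,"claw": 4}
    - {"tx": -3.1,"ty": 0.9,"tz": 0,"ax": 0,"ay": 0,"az": 0,"claw": 4}
    - {"tx": -1.6,"ty": 0.4,"tz": 0,"ax": 0,"ay": 0,"az": 0,"claw": 4}

```text
time_s: 14.57
tcp_pos: [0.488, 0.1364, 0.1249]
ee_rot: [[-0.235, -0.972, -0.003], [-0.972, 0.235, -0.001], [0.002, 0.003, -1.0]]
wrist_force: [0.4, 0.3, -2.0]
gripper_width: 0.644
gripper_force: 30.0
```

Emit:
drive_tool:
  rows:
    - {"tx": 0,"ty": 0,"tz": 0,"ax": 0,"ay": 0,"az": 0,"claw": 4}
    - {"tx": 0,"ty": 0,"tz": 0,"ax": 0,"ay": 0,"az": 0,"claw": 4}
    - {"tx": 0,"ty": 0,"tz": 0,"ax": 0,"ay": 0,"az": 0,"claw": 4}

```text
time_s: 14.82
tcp_pos: [0.4882, 0.1332, 0.1255]
ee_rot: [[-0.237, -0.971, -0.003], [-0.971, 0.237, -0.002], [0.002, 0.003, -1.0]]
wrist_force: [-0.6, -0.1, -3.4]
gripper_width: 0.643
gripper_force: 30.0
```

Run:
```python
from h import *
s=sense(); print(s["time_s"],s["wrist_force"].round(2),s["gripper_width"],s["gripper_force"]); plan([.4903,.150,.0433],166.44)
i,d=capture("wrist"); c=cloud("wrist",d); save("w6.png",i); z=c[...,2]
R=s["ee_rot"]; t=(c-s["tcp_pos"])@R  # pot top in tool frame
m=(np.hypot(t[...,0],t[...,1])<.035)&(abs(t[...,2]+.047)<.012); m[240:]=0
p=t[m]; print(len(p),p.mean(0),p.min(0),p.max(0))
```

```text
14.8167 [-0.62 -0.11 -3.4 ] 0.6433921166608039 29.998005172092235
tcp [0.4882 0.1332 0.1255] shift cm [-1.7   0.17  8.21] tilt [-0.0033 -0.0016 -1.    ]
ytool heading 166.28 need world yaw 0.16 az rad -0.0029
1619 [ 0.02620778 -0.00024695 -0.04283708] [ 0.01943282 -0.02071745 -0.04843622] [ 0.0292408   0.02059785 -0.03504631]
```

Emit:
drive_tool:
  rows:
    - {"tx": -0.7,"ty": 0.17,"tz": 2,"ax": 0,"ay": 0,"az": 0,"claw": 4}
    - {"tx": 0,"ty": 0,"tz": 2.5,"ax": 0,"ay": 0,"az": 0,"claw": 4}
    - {"tx": 0,"ty": 0,"tz": 2,"ax": 0,"ay": 0,"az": 0,"claw": 4}
    - {"tx": 0,"ty": 0,"tz": 1,"ax": 0,"ay": 0,"az": 0,"claw": 4}
    - {"tx": 0,"ty": 0,"tz": 0,"ax": 0,"ay": 0,"az": 0,"claw": 4}
    - {"tx": 0,"ty": 0,"tz": 0,"ax": 0,"ay": 0,"az": 0,"claw": 4}
    - {"tx": 0,"ty": 0,"tz": 0,"ax": 0,"ay": 0,"az": 0,"claw": 4}

```text
time_s: 15.45
tcp_pos: [0.4904, 0.1414, 0.053]
ee_rot: [[-0.237, -0.972, 0.002], [-0.972, 0.237, 0.001], [-0.001, -0.002, -1.0]]
wrist_force: [-0.7, -0.7, -1.8]
gripper_width: 0.639
gripper_force: 30.0
```

```bash
cat >> h.py <<'E'
def jig():
    s=sense(); d=np.array(s["tcp_pos"])-[.5009,.1937,0]; x=np.array([.9722,-.2345,0]); y=np.array([.2345,.9722,0]); f=np.array(s["wrist_force"])
    print("t",s["time_s"],"tcp jig x,y mm, z",(d@x*1000).round(1),(d@y*1000).round(1),(d[2]*1000).round(1),"F x,y,z",(f@x).round(1),(f@y).round(1),f[2].round(1),"tilt",np.array(s["ee_rot"])[:,2].round(4),"head",np.degrees(np.arctan2(s["ee_rot"][1][1],s["ee_rot"][0][1])).round(2),"w",s["gripper_width"].round(3))
E
python3 -c "
from h import *
jig()"
```

```text
Traceback (most recent call last):
  File "h.py", line 22, in jig
    print("t",s["time_s"],"tcp jig x,y mm, z",(d@x*1000).round(1),(d@y*1000).round(1),(d[2]*1000).round(1),"F x,y,z",(f@x).round(1),(f@y).round(1),f[2].round(1),"tilt",np.array(s["ee_rot"])[:,2].round(4),"head",np.degrees(np.arctan2(s["ee_rot"][1][1],s["ee_rot"][0][1])).round(2),"w",s["gripper_width"].round(3))
                                                                                                                                                                                                                                                                                            ^^^^^^^^^^^^^^^^^^^^^^^^
AttributeError: 'float' object has no attribute 'round'
```

Emit:
drive_tool:
  rows:
    - {"tx": 0,"ty": 0.2,"tz": 0.5,"ax": 0,"ay": 0,"az": 0,"claw": 4}
    - {"tx": 0,"ty": 0,"tz": 0.3,"ax": 0,"ay": 0,"az": 0,"claw": 4}
    - {"tx": 0,"ty": 0,"tz": 0.1,"ax": 0,"ay": 0,"az": 0,"claw": 4}
    - {"tx": 0,"ty": 0,"tz": 0.05,"ax": 0,"ay": 0,"az": 0,"claw": 4}
    - {"tx": 0,"ty": 0,"tz": 0,"ax": 0,"ay": 0,"az": 0,"claw": 4}
    - {"tx": 0,"ty": 0,"tz": 0,"ax": 0,"ay": 0,"az": 0,"claw": 4}
    - {"tx": 0,"ty": 0,"tz": 0,"ax": 0,"ay": 0,"az": 0,"claw": 4}

```text
time_s: 16.03
tcp_pos: [0.4873, 0.1418, 0.0433]
ee_rot: [[-0.236, -0.972, 0.0], [-0.972, 0.236, -0.0], [0.0, -0.0, -1.0]]
wrist_force: [-3.7, -0.2, 6.5]
gripper_width: 0.646
gripper_force: 30.0
```

```bash
sed -i 's/s\["gripper_width"\].round(3)/round(s["gripper_width"],3)/' h.py
python3 -c "
from h import *
jig()"
```

```text
t 16.0333 tcp jig x,y mm, z -1.1 -53.7 43.3 F x,y,z -3.5 -1.1 6.5 tilt [ 0.e+00 -1.e-04 -1.e+00] head 166.33 w 0.646
```

Emit:
drive_tool:
  rows:
    - {"tx": -0.3,"ty": -0.1,"tz": -0.03,"ax": 0,"ay": 0,"az": 0,"claw": 4}
    - {"tx": -0.5,"ty": 0,"tz": 0,"ax": 0,"ay": 0,"az": 0,"claw": 4}
    - {"tx": -0.5,"ty": 0,"tz": 0,"ax": 0,"ay": 0,"az": 0,"claw": 4}
    - {"tx": -0.5,"ty": 0,"tz": 0,"ax": 0,"ay": 0,"az": 0,"claw": 4}
    - {"tx": -0.5,"ty": 0,"tz": 0,"ax": 0,"ay": 0,"az": 0,"claw": 4}
    - {"tx": -0.5,"ty": 0,"tz": 0,"ax": 0,"ay": 0,"az": 0,"claw": 4}
    - {"tx": -0.4,"ty": 0,"tz": 0,"ax": 0,"ay": 0,"az": 0,"claw": 4}
    - {"tx": -0.2,"ty": 0,"tz": 0,"ax": 0,"ay": 0,"az": 0,"claw": 4}
    - {"tx": 0,"ty": 0,"tz": 0,"ax": 0,"ay": 0,"az": 0,"claw": 4}
    - {"tx": 0,"ty": 0,"tz": 0,"ax": 0,"ay": 0,"az": 0,"claw": 4}

```text
time_s: 16.87
tcp_pos: [0.4969, 0.1747, 0.0433]
ee_rot: [[-0.236, -0.972, 0.001], [-0.972, 0.236, -0.0], [0.0, -0.001, -1.0]]
wrist_force: [-1.7, -2.8, 5.8]
gripper_width: 0.643
gripper_force: 30.0
```

Run:
```python
from h import *
jig()
i,d=capture("wrist"); save("w7.png",i)
```

```text
t 16.8667 tcp jig x,y mm, z 0.5 -19.4 43.3 F x,y,z -1.0 -3.1 5.8 tilt [ 6.e-04 -3.e-04 -1.e+00] head 166.34 w 0.643
```

View pics/w7.png

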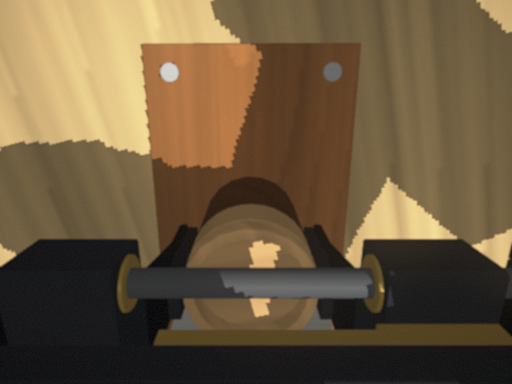

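The pot is upright between the pads at (250,270), centred on the bed with the stop just behind it. Pushing in.

Emit:
drive_tool:
  rows:
    - {"tx": -0.2,"ty": 0,"tz": 0,"ax": 0,"ay": 0,"az": 0,"claw": 4}
    - {"tx": -0.2,"ty": 0,"tz": 0,"ax": 0,"ay": 0,"az": 0,"claw": 4}
    - {"tx": -0.2,"ty": 0,"tz": 0,"ax": 0,"ay": 0,"az": 0,"claw": 4}
    - {"tx": -0.2,"ty": 0,"tz": 0,"ax": 0,"ay": 0,"az": 0,"claw": 4}
    - {"tx": -0.2,"ty": 0,"tz": 0,"ax": 0,"ay": 0,"az": 0,"claw": 4}
    - {"tx": 0,"ty": 0,"tz": 0,"ax": 0,"ay": 0,"az": 0,"claw": 4}
    - {"tx": 0,"ty": 0,"tz": 0,"ax": 0,"ay": 0,"az": 0,"claw": 4}

```text
time_s: 17.5
tcp_pos: [0.4985, 0.1825, 0.0434]
ee_rot: [[-0.237, -0.972, -0.002], [-0.972, 0.237, -0.003], [0.004, 0.001, -1.0]]
wrist_force: [-0.8, -8.6, 8.2]
gripper_width: 0.641
gripper_force: 30.0
```

```bash
python3 -c "
from h import *
jig()"
```

```text
t 17.5 tcp jig x,y mm, z 0.3 -11.5 43.4 F x,y,z 1.3 -8.6 8.2 tilt [-0.0017 -0.0034 -1.    ] head 166.32 w 0.641
```

Emit:
drive_tool:
  rows:
    - {"tx": -0.2,"ty": 0,"tz": 0,"ax": 0,"ay": 0,"az": 0,"claw": 4}
    - {"tx": -0.2,"ty": 0,"tz": 0,"ax": 0,"ay": 0,"az": 0,"claw": 4}
    - {"tx": -0.1,"ty": 0,"tz": 0,"ax": 0,"ay": 0,"az": 0,"claw": 4}
    - {"tx": -0.1,"ty": 0,"tz": 0,"ax": 0,"ay": 0,"az": 0,"claw": 4}
    - {"tx": 0,"ty": 0,"tz": 0,"ax": 0,"ay": 0,"az": 0,"claw": 4}
    - {"tx": 0,"ty": 0,"tz": 0,"ax": 0,"ay": 0,"az": 0,"claw": 4}

```text
time_s: 18.0
tcp_pos: [0.4994, 0.1868, 0.0435]
ee_rot: [[-0.237, -0.971, -0.003], [-0.971, 0.237, -0.006], [0.006, 0.002, -1.0]]
wrist_force: [-0.4, -11.3, 10.7]
gripper_width: 0.643
gripper_force: 30.0
```

```bash
python3 -c "
from h import *
jig()"
```

```text
t 18.0 tcp jig x,y mm, z 0.1 -7.0 43.5 F x,y,z 2.2 -11.1 10.7 tilt [-0.0034 -0.0057 -1.    ] head 166.29 w 0.643
```

Emit:
drive_tool:
  rows:
    - {"tx": -0.2,"ty": 0,"tz": -0.1,"ax": 0,"ay": 0,"az": 0,"claw": 4}
    - {"tx": -0.2,"ty": 0,"tz": 0,"ax": 0,"ay": 0,"az": 0,"claw": 4}
    - {"tx": -0.1,"ty": 0,"tz": 0,"ax": 0,"ay": 0,"az": 0,"claw": 4}
    - {"tx": -0.1,"ty": 0,"tz": 0,"ax": 0,"ay": 0,"az": 0,"claw": 4}
    - {"tx": 0,"ty": 0,"tz": 0,"ax": 0,"ay": 0,"az": 0,"claw": 4}
    - {"tx": 0,"ty": 0,"tz": 0,"ax": 0,"ay": 0,"az": 0,"claw": 4}
    - {"tx": 0,"ty": 0,"tz": 0,"ax": 0,"ay": 0,"az": 0,"claw": 4}

```text
time_s: 18.58
tcp_pos: [0.5004, 0.1923, 0.0435]
ee_rot: [[-0.238, -0.971, -0.004], [-0.971, 0.238, -0.006], [0.007, 0.003, -1.0]]
wrist_force: [1.3, -12.3, 4.2]
gripper_width: 0.647
gripper_force: 30.0
```

```bash
python3 -c "
from h import *
jig()"
```

```text
t 18.5833 tcp jig x,y mm, z -0.2 -1.5 43.5 F x,y,z 4.1 -11.7 4.2 tilt [-0.0045 -0.0061 -1.    ] head 166.25 w 0.647
```

Emit:
drive_tool:
  rows:
    - {"tx": -0.1,"ty": 0,"tz": 0,"ax": 0,"ay": 0,"az": 0,"claw": 4}
    - {"tx": -0.1,"ty": 0,"tz": 0,"ax": 0,"ay": 0,"az": 0,"claw": 4}
    - {"tx": -0.1,"ty": 0,"tz": 0,"ax": 0,"ay": 0,"az": 0,"claw": 4}
    - {"tx": 0,"ty": 0,"tz": 0,"ax": 0,"ay": 0,"az": 0,"claw": 4}
    - {"tx": 0,"ty": 0,"tz": 0,"ax": 0,"ay": 0,"az": 0,"claw": 4}
    - {"tx": 0,"ty": 0,"tz": 0,"ax": 0,"ay": 0,"az": 0,"claw": 4}

```text
time_s: 19.08
tcp_pos: [0.5007, 0.1938, 0.0436]
ee_rot: [[-0.238, -0.971, -0.006], [-0.971, 0.238, -0.008], [0.01, 0.004, -1.0]]
wrist_force: [1.0, -15.5, 7.3]
gripper_width: 0.647
gripper_force: 30.0
```

```bash
python3 -c "
from h import *
jig()"
```

```text
t 19.0833 tcp jig x,y mm, z -0.2 0.0 43.6 F x,y,z 4.6 -14.8 7.3 tilt [-0.006  -0.0084 -0.9999] head 166.23 w 0.647
```

Emit:
drive_tool:
  rows:
    - {"tx": -0.1,"ty": 0,"tz": -0.03,"ax": 0,"ay": 0,"az": 0,"claw": 4}
    - {"tx": -0.1,"ty": 0,"tz": 0,"ax": 0,"ay": 0,"az": 0,"claw": 4}
    - {"tx": -0.1,"ty": 0,"tz": 0,"ax": 0,"ay": 0,"az": 0,"claw": 4}
    - {"tx": 0,"ty": 0,"tz": 0,"ax": 0,"ay": 0,"az": 0,"claw": 4}
    - {"tx": 0,"ty": 0,"tz": 0,"ax": 0,"ay": 0,"az": 0,"claw": 4}
    - {"tx": 0,"ty": 0,"tz": 0,"ax": 0,"ay": 0,"az": 0,"claw": 4}

```text
time_s: 19.58
tcp_pos: [0.5006, 0.1939, 0.0435]
ee_rot: [[-0.239, -0.971, -0.009], [-0.971, 0.239, -0.013], [0.014, 0.006, -1.0]]
wrist_force: [3.0, -24.1, 7.6]
gripper_width: 0.638
gripper_force: 30.0
```

```bash
python3 -c "
from h import *
jig()"
```

```text
t 19.5833 tcp jig x,y mm, z -0.4 0.1 43.5 F x,y,z 8.6 -22.8 7.6 tilt [-0.009  -0.0127 -0.9999] head 166.18 w 0.638
```

Emit:
drive_tool:
  rows:
    - {"tx": -0.1,"ty": -0.1,"tz": 0,"ax": 0,"ay": 0,"az": 0,"claw": 4}
    - {"tx": 0,"ty": 0,"tz": 0,"ax": 0,"ay": 0,"az": 0,"claw": 4}
    - {"tx": 0,"ty": 0,"tz": 0,"ax": 0,"ay": 0,"az": 0,"claw": 4}
    - {"tx": 0,"ty": 0,"tz": 0,"ax": 0,"ay": 0,"az": 0,"claw": 4}
    - {"tx": 0,"ty": 0,"tz": 0,"ax": 0,"ay": 0,"az": 0,"claw": 4}
    - {"tx": 0,"ty": 0,"tz": 0,"ax": 0,"ay": 0,"az": 0,"claw": 4}

```text
time_s: 20.08
tcp_pos: [0.5006, 0.1938, 0.0435]
ee_rot: [[-0.239, -0.971, -0.011], [-0.971, 0.239, -0.014], [0.017, 0.008, -1.0]]
wrist_force: [-0.0, -25.4, 9.5]
gripper_width: 0.643
gripper_force: 30.0
```

Run:
```python
from h import *
jig()
i,d=capture("scene"); c=cloud("scene",d); z=c[...,2]
save("end.png",cv2.resize(i[110:290,130:330],None,fx=3,fy=3,interpolation=cv2.INTER_CUBIC))
m=(np.hypot(c[...,0]-.565,c[...,1]+.3075)<.05)&(z>.045)&(z<.07); p=c[m]; print("lid knob",len(p),p.mean(0).round(3))
jig()
```

```text
t 20.0833 tcp jig x,y mm, z -0.3 0.1 43.5 F x,y,z 6.0 -24.7 9.5 tilt [-0.0114 -0.0143 -0.9998] head 166.19 w 0.643
lid knob 49 [ 0.568 -0.31   0.055]
t 20.1333 tcp jig x,y mm, z -0.3 0.1 43.5 F x,y,z 6.0 -24.6 9.8 tilt [-0.0113 -0.0143 -0.9998] head 166.19 w 0.645
```

View pics/end.png

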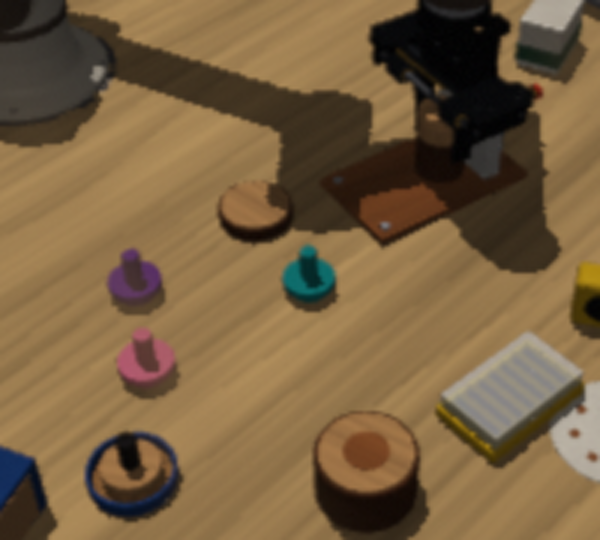

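The lid stands in its rest at (130,470). The pot is upright on the bed against the stop at (440,140), with decoys and bystanders in place. The pushing force is steady at about 25 N, and TCP travel stopped as the force climbed, so the pot is on the stop. Handing in.

```bash
python3 -c "
from h import *
print(finish_job())"
```

```text
the job is handed in; nothing more can be done
None
```

The job is handed in: the lid stands knob up in the blue rest and released, and the pot is upright on the jig bed, still gripped and pressed against the stop with a steady 25 N or so of total push; the judge's verdict was not shown.

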